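# Hook and snap the grater cover onto its zest tub

### The arm

A 7-joint arm with a two-finger parallel gripper is mounted at the origin on the work surface. World frame = base frame: x ahead of the robot, y to its left, z up, the work surface at z = 0. Lengths are in m, angles in rad, forces in N, time in s.
With the tool pointing down it reaches from about 0.4 to 0.85 m from the base axis. Payload 4.5 kg.
Tool frame: the origin (TCP) lies between the finger pads; the fingertips stand 11 mm ahead of it and the grasp point (between the pads) lies 8 mm behind it (r.nose_length is the distance from the TCP to the fingertips, in m); z points along the fingers, y is the line along which they close (so a half turn about z gives the same grasp; the last joint's range is limited). The gripper opens to 88 mm and grips with 3 to 60 N. Pads are 18 mm wide; open, the fingers measure 123 mm over their backs; the gripper's body (75 mm by 187 mm) begins 45 mm behind the grasp point.
Start: joints at [1.272, 0.689, -0.195, 1.565, 0.157, 0.902, -0.215], TCP at [0.204, -0.591, 0.25] pointing down, gripper open.
Joint ranges: [-3.01, 3.01], [-0.46, 2.08], [-1.47, 1.51], [0.13, 2.56], [-1, 4.14], [0.04, 2.09], [-2.66, 2.66]. Speed limits (rad/s): [2.57, 2.57, 3.14, 3.14, 3.14, 3.14, 3.14].

### API

Orientations are given as a unit quaternion [x, y, z, w].
In Python, from plant import get_state, snapshot, camera_model, r gives the robot as it stands.
- The arm moves only by the shell command python3 -m inch 'ROWS' [FORCE]. ROWS is text: rows parted by semicolons, each of 7 numbers parted by spaces: the opening, from -1 (shut) to 1 (fully open), then the shift along the tool's x, y, z in m, then the turn, a rotation vector about the tool's x, y, z in rad. A call has 1 to 20 rows; each row shifts and turns the commanded pose from where the row before left it, along the tool's axes as they then stand; what a row does not reach is not made up. A row lasts 1/12 s, in which the tool goes at most 41.7 mm and 7.16 degrees, less where a joint would pass 70% of its speed; a pose out of reach is approached as far as the arm can. A call is refused whole if a number of a shift passes 0.0417 or a number of a turn 0.125, either way. A call with a gripper value outside its range is refused whole. The fingers move at their own pace and stop on an object; FORCE is the grip in N (left out, the last holds). Time passes only in rows, so rows that do not move let the fingers close. It gives the time, the measured TCP pose, the force, the opening and the grip force at its end, in the units of the state.
- get_state(): the state, without advancing time (a new reading comes with each control period).
- snapshot(name): name is "side" or "top"; returns (picture, depth): 420x560x3 uint8, red, green, blue; 420x560 float32, m along the optical axis (not along the pixel's ray), 0 where there is no reading.
- camera_model(name): a dict with "intrinsics" (3x3 intrinsics, pixels), "view" (4x4, takes a point from world to camera coordinates). Camera axes: x right, y down, z forward; pixel columns grow to the right and rows downward; lengths in m; the calibration is good to about 2 mm. A picture is of the moment at which its call begins. camera_model takes no time and is no camera call.
- r.finish_job(): hands the job in; it is judged then, once.
The state is a dict: "clock": time; "q": joint angles; "qd": joint speeds; "joint_torque": joint torques, N m; "tool_pos": TCP position; "eef_rot": TCP orientation; "contact_force": force on the tool from outside, world axes, zero at the start; "moment": the same for the moment, N m; "opening": opening from 0.0 (shut) to 1.0 (fully open); "finger_force": force on a finger pad.
Only numpy, scipy, OpenCV 4.12 (cv2) and the standard library are available. Lean on these libraries where they do the work, as an engineer would, in place of code of your own. Each camera call takes 0.05 s, during which the arm holds its last target. There are 200 camera calls.

### The job

Put the grater cover on the yellow zest tub: pick it off the bamboo board by its black rib, hook its black lip fully home in the tub's slot with the other end still well raised, then swing that end down until the red catch snaps over it and the cover lies flat, and let go. Work gently, because hard pushing cracks the cover or the tub, and leave the other things where they are.

Things in the scene. Friction and masses are not known exactly. Their poses are not given: they have to be found in the camera images.
- base: Fixed rubber suction base under the yellow zest tub; x along the tub, -x end roughly towards the robot; origin on the counter. The tub, level and parallel to the base, is set on it anywhere from 14 mm in -x to 14 mm in +x of the middle setting and 0 to 12 mm above the lowest. The setting differs each time, is NOT measured and does not shift in work: feel for it.
- slot (a point): On the base, axes as its own: middle of the lower edge of the tub's slot mouth AT THE MIDDLE, LOWEST SETTING (base x -70, z 64 mm). The slot opens to +x, is 62 wide, 8.5 high under a black roof 4.5 thick, and 12 deep in -x to its closed back. Its floor runs on level in +x from the mouth as a front shelf 40 long, then as a ledge 8.5 wide along both sides.
- seat_tail (a point): On the base: where point tail lies with the lip at the back of the slot, AT THE MIDDLE, LOWEST SETTING (base x 66, z 64 mm). 4 mm beyond in +x stands the rear rim, 8 mm high; a lip over 4 mm short of the slot's back leaves the cover on the rim. Side walls: inner faces at y -46.5 and 46.5, 7.5 above the ledge. More than 28 N between cover and tub, all contacts added, cracks them.
- catch (a joint): Red sprung catch, 24 mm wide, at the tub's +x end: m pushed back (+x), 0 at rest, at most 0.011; spring about 2 N plus 0.25 N per mm. The nose reaches 4 in -x past seat_tail; underside 5.5 above the ledge, upright tip to 8.5, then a 56 degree lead-in up and back to 22. It springs over the cover once that edge is within about 1.5 mm of flat. Pressing down 20 from that edge takes 4 to 9 N.
- rib (a point): Centre of the cover's black grip rib, 20 mm above the cover's underside. Axes are the cover's: -x towards the lip, z up. Rib: 14 thick in x, 56 long in y, 32 high, on a steel grater plate with yellow border, 134 long (x -67 to 67), 88 wide, 4 thick. About 0.18 kg.
- lip (a point): Middle of the lower front edge of the cover's black lip: 81 mm in -x and 20 below the rib centre, cover axes. The lip is 56 wide, 4 thick, 14 long, level with the plate.
- tail (a point): Middle of the lower rear edge of the cover, the edge that goes under the catch: 67 mm in +x and 20 below the rib centre, cover axes.
- board: Fixed bamboo chopping board, 240 by 320 by 15 mm thick, on which the cover lies at the start, flat, rib up. Origin under its middle.
- half_lemon: Bystander: half a lemon, cut face down, 60 across, 38 high, on the board (mm). Origin at its foot.
- reamer: Bystander: yellow plastic lemon squeezer, 92 across, 57 high, on the board (mm). Origin at its foot.
- zester: Bystander: long narrow hand zester, 340 long along its own y (-140 to 200), 34 wide, lying beyond the work (mm). Origin at its foot.
- mug: Bystander: blue mug, 84 across, 95 high (mm). Origin at its foot.
- jar: Bystander: amber glass jar, 70 across, 100 high (mm). Origin at its foot.
- mill: Bystander: dark wooden pepper mill, 56 across, 155 high (mm). Origin at its foot.
- bowl: Bystander: white bowl, 140 across, 55 high (mm). Origin at its foot.
There are look-alikes about, which are no part of the job. Leave any purple look-alike of the base alone.

How it is judged:
On the way:
1. the lip bears on the tub at its slot end, low, with the cover tilted at least 0.11 rad, the other end raised (x of lip in the frame of base between -0.099 and -0.063 m and y of lip in the frame of base between -0.007 and 0.007 m and z of lip in the frame of base between 0.0615 and 0.081 m and angle between rib's own z axis and vertical above 0.11 rad and z of tail in the frame of base above 0.079 m and contact force between cover and base above 0.3 N), for 0.1 s.
At the end, for the whole second after the job is handed in: The cover lies flat in the tub, its lip in the slot: level to 0.03 rad, both ends at ledge height and within 7 mm of the tub's middle line, the catch sprung forward over it to within 2.5 mm of rest, everything still and let go (x of lip in the frame of base between -0.098 and -0.062 m and y of lip in the frame of base between -0.007 and 0.007 m and z of lip in the frame of base between 0.0615 and 0.0785 m and x of tail in the frame of base between 0.05 and 0.086 m and y of tail in the frame of base between -0.007 and 0.007 m and z of tail in the frame of base between 0.0615 and 0.0785 m and angle between rib's own z axis and vertical below 0.03 rad and value of joint catch below 0.0025 m and linear speed of cover below 0.01 m/s); the robot touches nothing.
It fails at once if cover and tub press on one another with more than 28 N, all contacts added (contact force between cover and base above 28 N).
It fails at once if a bystander is moved by more than 25 mm (distance of any of half_lemon, reamer, zester, mug, jar, mill, bowl from where it was at the start of the episode above 0.025 m).
It fails at once if a bystander is tipped (angle between any of half_lemon, reamer, zester, mug, jar, mill, bowl's own z axis and vertical above 0.35 rad).
It also fails if it takes over 61 s, if anything falls off the work surface, if the arm or the gripper's body presses on something with over 40 N, if the wrist force passes 120 N, or if a joint passes its speed limit or range.

## Working session

There is one attempt and no reset: what is moved stays moved. The work goes in short steps, Python scripts to look and compute and a shell command to move; the robot and the scene stay as the last step left them, time stands still between calls to the robot, and variables do not carry over. Pictures are saved under pics/ and viewed, at most 10 in all, crops included, and the job is handed in when it is done.

```bash
ls; mkdir -p pics
python3 - <<'E'
from plant import *
import cv2,numpy as np
np.set_printoptions(precision=4,suppress=True)
s=get_state();print(s)
for n in("top","side"):
    p,d=snapshot(n);cv2.imwrite(f"pics/{n}0.png",p[:,:,::-1]);np.savez(f"pics/{n}0.npz",p=p,d=d);print(n,camera_model(n))
E
```

```text
pics
{'clock': 0.0, 'q': array([ 1.2718,  0.69  , -0.1945,  1.5663,  0.1573,  0.9025, -0.2151]), 'qd': array([ 0.0021, -0.0009, -0.    , -0.0001, -0.0003,  0.0001,  0.0003]), 'joint_torque': array([ -0.0003, -52.7574,  -1.2668, -15.3428,  -0.0526,   0.0067,
         0.0002]), 'tool_pos': array([ 0.2039, -0.5901,  0.2489]), 'eef_rot': array([ 0.9862,  0.1657, -0.0002, -0.0009]), 'contact_force': array([ 0.1507, -0.8504,  0.1676]), 'moment': array([-0.0245,  0.0214,  0.0302]), 'finger_force': 0.0, 'opening': 0.9980350118881915}
top {'intrinsics': array([[446.5103,   0.    , 283.9339],
       [  0.    , 446.5103, 204.8949],
       [  0.    ,   0.    ,   1.    ]]), 'view': array([[ 0.0068, -1.    , -0.005 , -0.007 ],
       [-0.9798, -0.0057, -0.1998,  0.5548],
       [ 0.1998,  0.0062, -0.9798,  1.2915],
       [ 0.    ,  0.    ,  0.    ,  1.    ]])}
side {'intrinsics': array([[416.3103,   0.    , 277.1304],
       [  0.    , 416.3103, 209.365 ],
       [  0.    ,   0.    ,   1.    ]]), 'view': array([[-0.9987, -0.049 ,  0.0168,  0.5724],
       [-0.0384,  0.4827, -0.875 ,  0.0781],
       [ 0.0347, -0.8744, -0.4839,  1.4534],
       [ 0.    ,  0.    ,  0.    ,  1.    ]])}
```

View pics/top0.png

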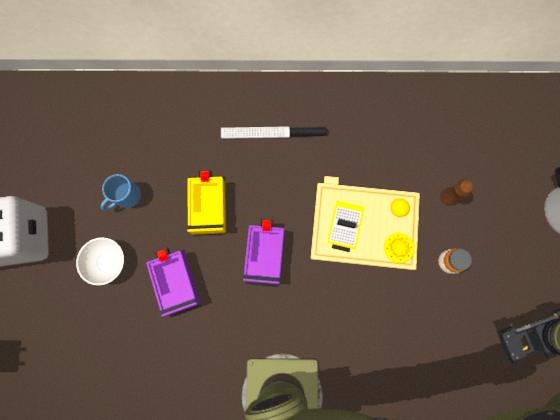

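View pics/side0.png

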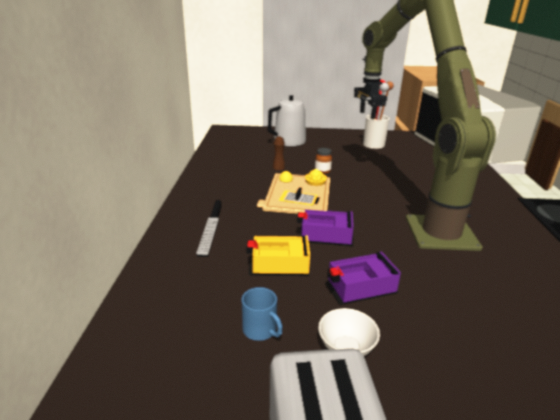

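The top view shows the yellow tub at about (206,205), with its red catch at (204,176) and black slot roof at (207,231). Two purple look-alikes are at (264,253) and (172,282). The cover on the board has its rib at (347,223) and lip at (341,248). The yellow tub fits the description; I'll check it with one enlarged crop.

```bash
cat > h.py <<'E'
from plant import *
import cv2,numpy as np
np.set_printoptions(precision=4,suppress=True)
def cloud(n,d):
    c=camera_model(n);K=c["intrinsics"];V=c["view"]
    v,u=np.mgrid[:d.shape[0],:d.shape[1]]
    P=np.stack([(u-K[0,2])/K[0,0]*d,(v-K[1,2])/K[1,1]*d,d],-1)
    return (P-V[:3,3])@V[:3,:3]
E
python3 - <<'E'
from h import *
f=np.load("pics/top0.npz");p,d=f["p"],f["d"];X=cloud("top",d)
a=cv2.resize(p[165:245,180:235],None,fx=7,fy=7,interpolation=0);b=cv2.resize(p[185:265,320:375],None,fx=7,fy=7,interpolation=0)
cv2.imwrite("pics/crop.png",np.hstack([a,b])[:,:,::-1])
hsv=cv2.cvtColor(p,cv2.COLOR_RGB2HSV);H,S,Vv=cv2.split(hsv)
def rep(n,m,x0,y0,x1,y1):
    w=np.zeros_like(m);w[y0:y1,x0:x1]=m[y0:y1,x0:x1];w&=d>0
    q=X[w];uv=np.argwhere(w)[:,::-1]
    print(n,len(q),"pix",uv.mean(0),"xyz med",np.median(q,0),"z pct",np.percentile(q[:,2],[5,50,95]),"rect",cv2.minAreaRect((q[:,:2]*1000).astype(np.float32)))
red=((H<8)|(H>172))&(S>150)&(Vv>80);yel=(H>20)&(H<35)&(S>180)&(Vv>70);blk=Vv<45
rep("catch",red,190,165,220,190);rep("tub",yel,182,172,232,240);rep("roof",blk&(X[...,2]>.06),182,215,232,240)
rep("rib",blk&(X[...,2]>.03),325,200,370,260);rep("rib+lip",blk,335,205,362,255);rep("lip",blk&(X[...,2]<.03),328,240,355,256)
cov=(X[...,2]>.0165)&(X[...,2]<.026);rep("plate",cov,325,198,368,255)
print("rowprofile tub u=200,212 (v, x, z):")
for v in range(172,238):print(v,X[v,198],X[v,206,[0,2]],X[v,216,[0,2]])
print("across v=215");print(X[220,184:230:1,1:])
E
```

```text
catch 87 pix [204.2644 175.3793] xyz med [0.6392 0.2364 0.0822] z pct [0.0706 0.0822 0.0879] rect ((639.7509765625, 236.55740356445312), (30.700788497924805, 25.995195388793945), 16.68971061706543)
tub 1994 pix [206.0853 204.5296] xyz med [0.5594 0.234  0.0588] z pct [0.0115 0.0588 0.0753] rect ((564.9646606445312, 242.25706481933594), (184.7208251953125, 121.12163543701172), 3.4891064167022705)<stdin>:9: RuntimeWarning: Mean of empty slice.
  ret = um.true_divide(
  return _methods._mean(a, axis=axis, dtype=dtype,
Traceback (most recent call last):
IndexError: index -1 is out of bounds for axis 0 with size 0
```

View pics/crop.png

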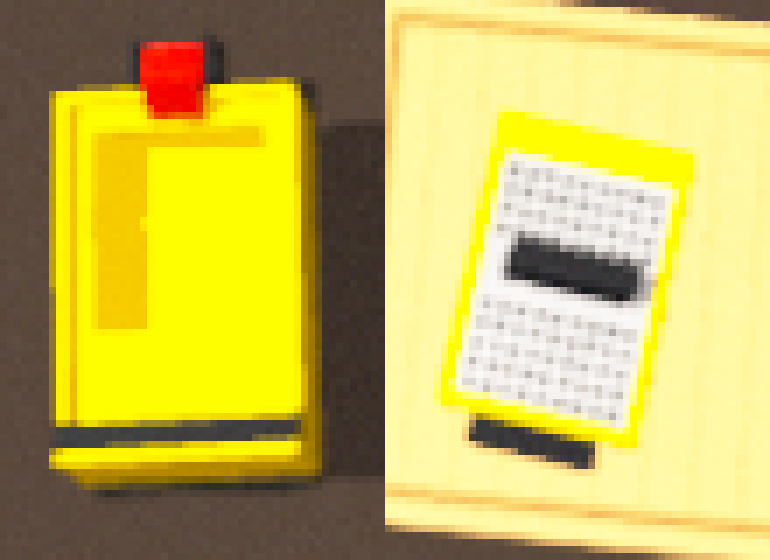

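The left crop shows the yellow tub, with the red catch at the far end and the black slot roof at the near end. The right crop shows the cover with its rib and its lip towards the robot. This confirms the yellow tub is the one to use. Next I'll measure it.

Run:
```python
from h import *
f=np.load("pics/top0.npz");p,d=f["p"],f["d"];X=cloud("top",d)
hsv=cv2.cvtColor(p,cv2.COLOR_RGB2HSV);H,S,Vv=cv2.split(hsv)
def rep(n,m,x0,y0,x1,y1):
    w=np.zeros_like(m);w[y0:y1,x0:x1]=m[y0:y1,x0:x1];w&=d>0
    q=X[w];uv=np.argwhere(w)[:,::-1]
    if len(q)<5:return print(n,len(q))
    print(n,len(q),"pix",uv.mean(0),"xyz med",np.median(q,0),"mean",q.mean(0),"z pct",np.percentile(q[:,2],[5,95]),"rect",cv2.minAreaRect((q[:,:2]*1000).astype(np.float32)))
yel=(H>20)&(H<35)&(S>180)&(Vv>70);blk=(Vv<75)
rep("roof",blk&(X[...,2]>.06),182,215,232,240)
rep("tubtop",yel&(X[...,2]>.066),182,172,232,240)
rep("rib",blk&(X[...,2]>.03),325,200,370,260);rep("lip",blk&(X[...,2]<.03),328,240,355,256)
pl=(X[...,2]>.0165)&(X[...,2]<.024);rep("plate",pl&((S<40)|yel|blk),328,198,368,255)
rep("board",(X[...,2]>.01)&(X[...,2]<.0165),325,240,335,250)
for v in list(range(172,192))+list(range(222,238)):print(v,X[v,192],X[v,198,[0,2]],X[v,206,[0,2]],X[v,216,[0,2]])
print("across v=200");print(X[200,184:230:1].tolist().__len__());print(np.round(X[200,184:230,1:]*1000,1).tolist())
print(np.round(X[226,184:230,:]*1000,1).tolist())
```

```text
roof 80 pix [203.85   226.3875] xyz med [0.485  0.2314 0.0777] mean [0.4845 0.2315 0.0777] z pct [0.0742 0.0816] rect ((484.6189880371094, 229.61001586914062), (7.271698951721191, 97.5824203491211), 3.1675894260406494)
tubtop 536 pix [204.7201 206.5634] xyz med [0.5294 0.2318 0.0706] mean [0.5457 0.2327 0.0713] z pct [0.0663 0.0788] rect ((554.999267578125, 233.19140625), (162.43788146972656, 103.71422576904297), 2.6953389644622803)
rib 84 pix [346.5952 223.4405] xyz med [ 0.5012 -0.1932  0.0495] mean [ 0.5006 -0.1924  0.0476] z pct [0.0345 0.0545] rect ((501.94049072265625, -191.72828674316406), (52.72114944458008, 11.577943801879883), 77.10420989990234)
lip 50 pix [340.3  247.82] xyz med [ 0.4297 -0.1751  0.0202] mean [ 0.4301 -0.1755  0.0198] z pct [0.0154 0.0246] rect ((429.92755126953125, -175.23448181152344), (49.5129508972168, 9.034170150756836), 76.56610870361328)
plate 766 pix [345.1436 225.7298] xyz med [ 0.4926 -0.1908  0.0192] mean [ 0.4983 -0.1917  0.0195] z pct [0.0168 0.0229] rect ((497.00469970703125, -191.729736328125), (88.09088897705078, 147.1519775390625), 76.8066
[... 3982 characters left out ...]
84.9, 248.0, 81.5], [485.4, 245.7, 78.5], [484.9, 242.0, 82.1], [485.7, 240.1, 76.9], [485.7, 237.1, 77.0], [485.1, 233.4, 81.3], [486.1, 231.6, 75.0], [486.2, 228.8, 74.4], [485.3, 224.8, 80.2], [485.7, 222.3, 77.7], [485.9, 219.6, 76.2], [485.5, 216.2, 78.9], [484.9, 212.5, 83.1], [486.1, 210.8, 75.7], [486.1, 207.9, 75.5], [485.4, 204.2, 80.1], [485.7, 201.5, 78.5], [485.2, 198.1, 81.6], [485.6, 195.5, 79.5], [486.2, 193.2, 75.6], [485.9, 189.9, 77.9], [486.0, 187.0, 77.3], [486.1, 184.1, 76.7], [485.7, 180.8, 79.4], [486.4, 178.5, 75.1], [489.9, 178.9, 52.1], [493.4, 179.0, 30.0], [497.5, 179.7, 3.1], [498.6, 177.5, -3.5], [498.9, 174.6, -5.6], [498.8, 171.4, -4.6], [498.4, 167.9, -2.0]]
```

```bash
cat >> h.py <<'E'
from scipy.spatial.transform import Rotation as Ro
def toolR(yaw,pitch=0):
    """tool for cover yaw; pitch>0 raises tail (+x cover end). tool y = cover x, z = -cover z"""
    C=Ro.from_euler('ZY',[yaw,-pitch])
    M=C.as_matrix();return Ro.from_matrix(np.c_[np.cross(M[:,0],-M[:,2]),M[:,0],-M[:,2]])
def go(pos,yaw,pitch=0):
    s=get_state();R0=Ro.from_quat(s["eef_rot"]);R1=toolR(yaw,pitch);dp=np.array(pos)-s["tool_pos"]
    print("t",round(s["clock"],2),"pos",s["tool_pos"],"F",s["contact_force"],"M",s["moment"],"open",round(s["opening"],3),"turn(tool)",(R0.inv()*R1).as_rotvec(),"shift now",R0.inv().apply(dp),"shift after turn",R1.inv().apply(dp))
    M=R0.as_matrix();y=M[:,1];print(" yaw",np.arctan2(y[1],y[0]),"pitch",np.arcsin(y[2]))
E
python3 - <<'E'
from h import *
f=np.load("pics/top0.npz");p,d=f["p"],f["d"];X=cloud("top",d)
hsv=cv2.cvtColor(p,cv2.COLOR_RGB2HSV);H,S,Vv=cv2.split(hsv)
# cast rays on plane
c=camera_model("top");K=c["intrinsics"];V=c["view"];Ri=V[:3,:3].T;o=-Ri@V[:3,3]
def ray(u,v,z):
    w=Ri@np.array([(u-K[0,2])/K[0,0],(v-K[1,2])/K[1,1],1]);return o+w*(z-o[2])/w[2]
hi=(X[...,2]>.05);L=[];Rr=[]
for v in range(181,223):
    u=np.where(hi[v,180:236])[0]+180
    L.append(ray(u[0]-.5,v,.0715));Rr.append(ray(u[-1]+.5,v,.0715))
for q in(L,Rr):
    q=np.array(q);k=np.polyfit(q[:,0],q[:,1],1);print("edge slope",k,"y at .555",np.polyval(k,.555))
# roof front edge: dark/yellow boundary per column on value channel
E=[]
for u in range(190,222):
    col=p[218:227,u,0].astype(float);a,b=col[:3].mean(),col[-1]
    h=(a+b)/2;i=np.where(col<h)[0][0];vv=218+i-1+(col[i-1]-h)/(col[i-1]-col[i]);E.append(ray(u,vv,.0775))
E=np.array(E);k=np.polyfit(E[:,1],E[:,0],1);print("mouth edge x=",k,"at y .231",np.polyval(k,.231))
go([.5025,-.1925,.15],-.231)
E
```

```text
edge slope [0.0573 0.2531] y at .555 0.284861172548091
edge slope [-0.0254  0.192 ] y at .555 0.1778770690295482
mouth edge x= [-0.0491  0.5004] at y .231 0.4890333460823882
t 0.1 pos [ 0.204  -0.5902  0.249 ] F [ 0.468  -0.7001 -1.1354] M [ 0.0303 -0.0092 -0.0234] open 1.002 turn(tool) [-0.0016 -0.0007 -1.0069] shift now [ 0.4121 -0.2782  0.0994] shift after turn [0.4555 0.1996 0.099 ]
 yaw -1.237911568605012 pitch -0.001664403037135467
```

```bash
python3 -m inch '.1 0 0 0 0 0 -.1245;.1 0 0 0 0 0 -.1245;.1 0 0 0 0 0 -.1245;.1 0 0 0 0 0 -.1245;.1 0 0 0 0 0 -.1245;.1 0 0 0 0 0 -.1245;.1 0 0 0 0 0 -.1245;.1 0 0 0 0 0 -.1245;.1 .038 .0166 .0083 0 0 0;.1 .038 .0166 .0083 0 0 0;.1 .038 .0166 .0083 0 0 0;.1 .038 .0166 .0083 0 0 0;.1 .038 .0166 .0083 0 0 0;.1 .038 .0166 .0083 0 0 0;.1 .038 .0166 .0083 0 0 0;.1 .038 .0166 .0083 0 0 0;.1 .038 .0166 .0083 0 0 0;.1 .038 .0166 .0083 0 0 0;.1 .038 .0166 .0083 0 0 0;.1 .038 .0166 .0083 0 0 0' 20
python3 - <<'E'
from h import *
go([.5025,-.1925,.033],-.231)
E
```

```text
clock: 1.77
tool_pos: [0.5031, -0.1998, 0.1509]
eef_rot: [0.787, 0.617, -0.0, -0.0]
contact_force: [-0.2, -1.6, 0.3]
opening: 0.551
finger_force: 0.0
t 1.77 pos [ 0.5031 -0.1998  0.1509] F [-0.1692 -1.5572  0.3146] M [-0.0554 -0.0568 -0.0858] open 0.551 turn(tool) [-0.0006  0.0002 -0.011 ] shift now [ 0.007  -0.0023  0.1179] shift after turn [ 0.007  -0.0023  0.1179]
 yaw -0.24200551363572462 pitch -0.0006142246879968341
```

```bash
python3 -m inch '.1 .005 0 .02 0 0 -.011;.1 0 0 .02 0 0 0;.1 0 0 .02 0 0 0;.1 0 0 .015 0 0 0;.1 0 0 0 0 0 0;.1 0 0 0 0 0 0'
python3 - <<'E'
from h import *
go([.5025,-.1925,.033],-.231)
p,d=snapshot("top");cv2.imwrite("pics/c1.png",cv2.resize(p[180:270,300:390],None,fx=6,fy=6)[:,:,::-1])
E
```

```text
clock: 2.27
tool_pos: [0.503, -0.1965, 0.076]
eef_rot: [0.784, 0.621, -0.001, -0.001]
contact_force: [-0.8, 0.0, 0.9]
opening: 0.548
finger_force: 0.0
t 2.27 pos [ 0.503  -0.1965  0.076 ] F [-0.806   0.018   0.8912] M [-0.0005 -0.0831  0.0048] open 0.548 turn(tool) [-0.0019  0.0001  0.0002] shift now [ 0.0038 -0.0014  0.043 ] shift after turn [ 0.0038 -0.0014  0.043 ]
 yaw -0.2307786039049714 pitch -0.001940154504889457
```

View pics/c1.png

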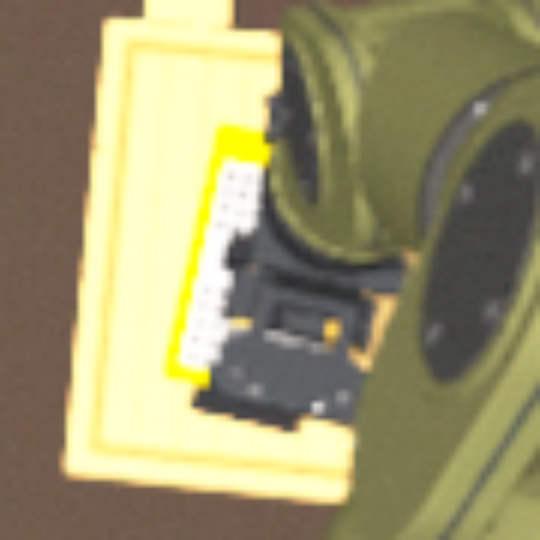

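The arm hides most of the cover; the plate edge and the rib's end at about (340,221) agree with the estimate. I'll go down and grip.

```bash
python3 -m inch '.1 .004 -.001 .015 0 0 0;.1 0 0 .015 0 0 0;.1 0 0 .008 0 0 0;.1 0 0 .004 0 0 0;.1 0 0 0 0 0 0;.1 0 0 0 0 0 0;-.9 0 0 0 0 0 0;-.9 0 0 0 0 0 0;-.9 0 0 0 0 0 0;-.9 0 0 0 0 0 0;-.9 0 0 0 0 0 0;-.9 0 0 0 0 0 0' 35
python3 - <<'E'
from h import *
go([.5025,-.1925,.033],-.231)
E
```

```text
clock: 3.32
tool_pos: [0.5029, -0.1925, 0.0347]
eef_rot: [0.784, 0.621, -0.001, -0.0]
contact_force: [-1.7, 0.6, 3.0]
opening: 0.155
finger_force: 35.0
t 3.32 pos [ 0.5029 -0.1925  0.0347] F [-1.6586  0.6361  2.9749] M [ 0.126   0.3212 -0.0106] open 0.155 turn(tool) [-0.0013  0.0004 -0.    ] shift now [-0.     -0.0004  0.0017] shift after turn [-0.     -0.0004  0.0017]
 yaw -0.2310029651079848 pitch -0.0012550333275569631
```

```bash
python3 -m inch '-.9 0 0 -.01 0 0 0;-.9 0 0 -.02 0 0 0;-.9 0 0 -.03 0 0 0;-.9 0 0 -.03 0 0 0;-.9 0 0 -.03 0 0 0;-.9 0 0 -.03 0 0 0;-.9 0 0 -.02 0 0 -.094;-.9 0 0 0 0 0 -.094;-.9 0 0 0 0 0 -.093;-.9 0 0 0 0 0 0;-.9 0 0 0 0 0 0'
cat >> h.py <<'E'
MOUTH=np.array([.489,.230,.0645]);YT=.05
def tcp_for(xl,zl,pitch,yl=0,dz=-.0003,yaw=None):
    """TCP for lip at tub coords (xl from mouth, yl, zl above floor)"""
    yaw=YT if yaw is None else yaw
    T=Ro.from_euler('z',YT);C=Ro.from_euler('ZY',[yaw,-pitch])
    return MOUTH+T.apply([xl,yl,zl])-C.apply([-.081,0,-.02])+C.apply([0,0,dz])
E
python3 - <<'E'
from h import *
t=tcp_for(.012,.06,.0);print(t);go(t,.05,0)
E
```

```text
clock: 4.23
tool_pos: [0.5032, -0.1927, 0.2048]
eef_rot: [0.69, 0.724, -0.0, -0.0]
contact_force: [-0.3, 1.1, -2.5]
opening: 0.157
finger_force: 35.0
[0.5819 0.2346 0.1442]
t 4.23 pos [ 0.5032 -0.1927  0.2048] F [-0.2543  1.1185 -2.4876] M [ 0.0038 -0.0921 -0.0146] open 0.157 turn(tool) [-0.0002 -0.0001 -0.0027] shift now [0.4232 0.0988 0.0606] shift after turn [0.4229 0.1    0.0606]
 yaw 0.047262058539959545 pitch -0.00015290479441494644
```

```bash
python3 -m inch '-.9 .0352 .0083 0 0 0 0;-.9 .0352 .0083 0 0 0 0;-.9 .0352 .0083 0 0 0 0;-.9 .0352 .0083 0 0 0 0;-.9 .0352 .0083 0 0 0 0;-.9 .0352 .0083 0 0 0 0;-.9 .0352 .0083 0 0 0 0;-.9 .0352 .0083 0 0 0 0;-.9 .0352 .0083 0 0 0 0;-.9 .0352 .0083 0 0 0 0;-.9 .0352 .0083 0 0 0 0;-.9 .0352 .0083 0 0 0 -.003;-.9 0 0 0 0 0 0;-.9 0 0 0 0 0 0;-.9 0 0 0 0 0 0;-.9 0 0 0 0 0 0'
python3 - <<'E'
from h import *
t=tcp_for(.012,.04,.24);go(t,.05,.24)
p,d=snapshot("top");np.savez("pics/top1.npz",p=p,d=d)
s,ds=snapshot("side");np.savez("pics/side1.npz",p=s,d=ds)
cv2.imwrite("pics/c2.png",np.hstack([cv2.resize(p[145:245,160:260],(400,400)),cv2.resize(s[190:290,230:330],(400,400))])[:,:,::-1])
E
```

```text
clock: 5.57
tool_pos: [0.5818, 0.2322, 0.2041]
eef_rot: [0.689, 0.725, -0.001, 0.0]
contact_force: [-0.3, -0.9, -2.0]
opening: 0.157
finger_force: 35.0
t 5.57 pos [0.5818 0.2322 0.2041] F [-0.3448 -0.8802 -2.0355] M [-0.0315 -0.0667 -0.0479] open 0.157 turn(tool) [-0.241   0.0022  0.0006] shift now [ 0.0025 -0.0068  0.0612] shift after turn [ 0.0024 -0.0212  0.0578]
 yaw 0.05029211176195712 pitch -0.0009802544472128924
```

View pics/c2.png

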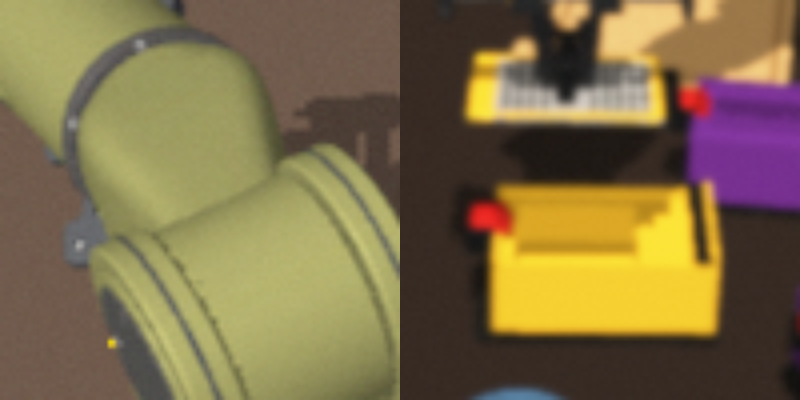

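In the crop, the top camera is blocked by the arm. The side view shows the level cover held above the tub, centred over it, with its bottom edge near side pixel (270,220). I'll measure the cover and tub edges in the side view.

Run:
```python
from h import *
f=np.load("pics/side1.npz");p,d=f["p"],f["d"]
hsv=cv2.cvtColor(p,cv2.COLOR_RGB2HSV);H,S,Vv=cv2.split(hsv);yel=(H>18)&(H<35)&(S>130)&(Vv>90)
c=camera_model("side");K=c["intrinsics"];V=c["view"];Ri=V[:3,:3].T;o=-Ri@V[:3,3]
def ray(u,v,z):
    w=Ri@np.array([(u-K[0,2])/K[0,0],(v-K[1,2])/K[1,1],1]);return o+w*(z-o[2])/w[2]
def sub(col,v0,h,rising):  # subpixel crossing walking up index
    for i in range(len(col)-1):
        a,b=col[i],col[i+1]
        if (a<h<=b) if rising else (a>=h>b): return v0+i+(a-h)/(a-b)
R=p[...,0].astype(float)
def fit(n,us,v0,v1,h,rise,z):
    q=[(u,sub(R[v0:v1,u],v0,h,rise)) for u in us];q=[ray(u,v,z) for u,v in q if v]
    q=np.array(q)
    if len(q)<4:return print(n,"few",len(q))
    k=np.polyfit(q[:,0],q[:,1],1);print(n,len(q),"slope",k[0],"y at .555",np.polyval(k,.555),"res",np.std(q[:,1]-np.polyval(k,q[:,0])),"x",q[:,0].min(),q[:,0].max())
print(R[210:226,265].astype(int),R[210:226,255].astype(int))
print(R[235:278,270].astype(int));print(R[235:278,290].astype(int));print(R[245,245:315].astype(int));print(R[262,245:315].astype(int));print(R[219,240:305].astype(int))
fit("cover bottom",range(250,293),215,226,130,False,.1844)
fit("tub bottom",range(256,306),268,280,130,False,.012)
```

```text
[ 68  98 140 173 176 174 190 218 231 208 137  68  36  29  30  30] [191 197 196 195 188 188 199 226 235 203 127  73  59  53  51  47]
[ 65 126 185 208 206 201 210 217 220 220 220 219 221 218 214 201 189 195
 228 247 251 249 247 246 246 246 246 246 246 246 246 246 246 246 246 246
 243 226 143  57  41  49  53]
[ 70 121 179 208 208 194 185 184 185 189 207 236 248 251 251 250 250 250
 250 250 250 249 247 246 246 246 246 246 246 246 246 246 246 246 246 246
 243 227 152  67  42  48  54]
[ 36  71 134 198 228 234 236 236 231 220 208 199 194 199 210 218 220 220
 220 220 220 220 221 221 220 220 220 220 220 220 220 220 220 220 219 220
 219 220 220 220 220 220 217 210 203 207 212 217 237 249 252 252 252 252
 252 252 249 230 145  62  87 169 223 215 148  75  53  56  55  54]
[ 54  53  44  36  29  30  62 132 208 239 245 246 246 245 246 246 245 246
 246 246 246 246 246 246 246 246 246 246 246 246 246 246 246 246 246 246
 246 246 246 246 246 246 246 246 246 246 246 246 245 246 246 246 246 246
 246 246 246 245 245 246 246 246 243 233 187 113  64  55  54  54]
[ 56  53  54  55  57  76 124 180 214 227 232 236 233 222 207 203 209 218
 218 213 212 210 212 212 210 208 208 208 207 208 208 210 218 224 226 224
 222 223 222 222 225 224 222 221 224 224 224 224 227 229 232 234 238 240
 236 205 130  54  30  25  23  36  66 112 144]
cover bottom 43 slope 0.048364598114353965 y at .555 0.27972145300949985 res 0.0008317740753031479 x 0.5218619055867638 0.6364134087562776
tub bottom 50 slope 0.0594790157774564 y at .555 0.2895762129574168 res 0.00033349469836957673 x 0.4779512620232558 0.6207061369929534
```

Run:
```python
from h import *
f=np.load("pics/side1.npz");p,d=f["p"],f["d"];X=cloud("side",d)
def face(us,vs,n):
    q=X[vs[0]:vs[1],us[0]:us[1]].reshape(-1,3);q=q[(q[:,2]>.005)];k=np.polyfit(q[:,0],q[:,1],1);r=q[:,1]-np.polyval(k,q[:,0]);q=q[abs(r)<.008];k=np.polyfit(q[:,0],q[:,1],1)
    print(n,len(q),"slope",k[0],"y@.555",np.polyval(k,.555),"sd",np.std(q[:,1]-np.polyval(k,q[:,0])),"z",q[:,2].min(),q[:,2].max())
face((258,304),(258,271),"tub left face");
for v in (217,218,219,220):face((252,292),(v,v+1),f"cover edge {v}")
f=np.load("pics/top0.npz");X0=cloud("top",f["d"]);q=X0[184:222,188:191].reshape(-1,3);print("top cam tub left wall",len(q),[ (round(a,4)) for a in np.median(q,0)])
```

```text
tub left face 561 slope 0.04614509061181264 y@.555 0.285866654582794 sd 0.0017869117002520514 z 0.01824784449811334 0.06631834396213017
cover edge 217 40 slope 0.08495169759254079 y@.555 0.26396896199175374 sd 0.002026007262382809 z 0.18424655613120924 0.18927962552695077
cover edge 218 5 slope 0.2267695085632795 y@.555 0.2643650160731097 sd 0.0003720878437814743 z 0.18656117979166692 0.1874699781502789
cover edge 219 40 slope 0.056651674804445044 y@.555 0.2748146498840064 sd 0.0019720081028004382 z 0.18355851381083524 0.18831252761609305
cover edge 220 27 slope 0.03196540534459927 y@.555 0.27434001462752067 sd 0.00224709544503402 z 0.18051501644148246 0.1854109238568213
top cam tub left wall 114 [np.float64(0.5586), np.float64(0.2807), np.float64(0.0694)]
```

```bash
python3 -m inch '-.9 0 0 0 -.12 0 0;-.9 0 0 0 -.12 0 0;-.9 .0024 -.0071 .0193 0 0 0;-.9 0 -.0071 .0193 0 0 0;-.9 0 -.0070 .0193 0 0 0;-.9 0 0 0 0 0 0;-.9 0 0 0 0 0 0;-.9 0 0 0 0 0 0;-.9 0 0 0 0 0 0;-.9 0 0 0 0 0 0'
python3 - <<'E'
from h import *
t=tcp_for(.012,.01,.24);go(t,.05,.24)
s,ds=snapshot("side")
cv2.imwrite("pics/c3.png",cv2.resize(s[190:290,230:330],(600,600))[:,:,::-1])
E
```

```text
clock: 6.5
tool_pos: [0.576, 0.2364, 0.1446]
eef_rot: [0.683, 0.72, 0.088, 0.083]
contact_force: [-0.5, 0.1, -2.4]
opening: 0.156
finger_force: 35.0
t 6.5 pos [0.576  0.2364 0.1446] F [-0.5148  0.0618 -2.4108] M [ 0.032   0.2298 -0.0043] open 0.156 turn(tool) [ 0.0022 -0.0017  0.0017] shift now [-0.002  -0.0088  0.0305] shift after turn [-0.002  -0.0087  0.0305]
 yaw 0.051799048983504965 pitch 0.24223344122529708
```

View pics/c3.png

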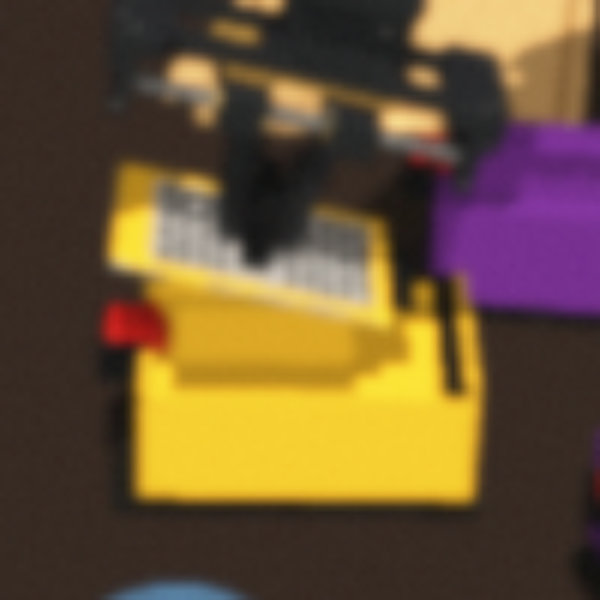

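The side crop shows the cover with its lip end (right, at about (297,243)) low and its tail raised clear of the red catch at (252,244). The orientation is right, so I'll descend towards the shelf.

```bash
python3 -m inch '-.9 -.002 -.0044 .0152 0 0 0;-.9 0 -.0044 .0152 0 0 0;-.9 0 0 0 0 0 0;-.9 0 0 0 0 0 0;-.9 0 0 0 0 0 0;-.9 0 0 0 0 0 0'
python3 - <<'E'
from h import *
t=tcp_for(.012,.0,.24);go(t,.05,.24)
E
```

```text
clock: 7.05
tool_pos: [0.5745, 0.2346, 0.1128]
eef_rot: [0.683, 0.72, 0.088, 0.083]
contact_force: [0.7, 0.8, -1.4]
opening: 0.156
finger_force: 35.0
t 7.05 pos [0.5745 0.2346 0.1128] F [ 0.6658  0.8064 -1.415 ] M [-0.1143  0.2515 -0.0476] open 0.156 turn(tool) [ 0.0017 -0.0017  0.0026] shift now [-0.0004 -0.002   0.0097] shift after turn [-0.0003 -0.002   0.0097]
 yaw 0.05269218442299567 pitch 0.24174423893068256
```

```bash
python3 -m inch '-.9 0 -.0005 .002 0 0 0;-.9 0 -.0005 .002 0 0 0;-.9 0 -.0005 .002 0 0 0;-.9 0 0 0 0 0 0;-.9 0 0 0 0 0 0;-.9 0 0 0 0 0 0'; for i in 1 2; do :; done
python3 -m inch '-.9 0 -.0002 .001 0 0 0;-.9 0 0 0 0 0 0;-.9 0 0 0 0 0 0'
python3 -m inch '-.9 0 -.0002 .001 0 0 0;-.9 0 0 0 0 0 0;-.9 0 0 0 0 0 0'
```

```text
clock: 7.55
tool_pos: [0.5737, 0.2342, 0.1054]
eef_rot: [0.683, 0.72, 0.087, 0.082]
contact_force: [-0.0, 0.5, -1.8]
opening: 0.158
finger_force: 35.0
clock: 7.8
tool_pos: [0.5737, 0.2342, 0.1044]
eef_rot: [0.683, 0.72, 0.087, 0.082]
contact_force: [-0.1, -0.8, -1.4]
opening: 0.156
finger_force: 35.0
clock: 8.05
tool_pos: [0.5739, 0.2343, 0.1035]
eef_rot: [0.683, 0.72, 0.087, 0.082]
contact_force: [0.3, 0.1, -1.4]
opening: 0.158
finger_force: 35.0
```

```bash
python3 -m inch '-.9 0 -.0002 .001 0 0 0;-.9 0 0 0 0 0 0;-.9 0 0 0 0 0 0'|grep -E 'pos|force'
python3 -m inch '-.9 0 -.0002 .001 0 0 0;-.9 0 0 0 0 0 0;-.9 0 0 0 0 0 0'|grep -E 'pos|force'; python3 -c "
from h import *
go(tcp_for(.012,0,.24),.05,.24)"
```

```text
tool_pos: [0.5741, 0.2343, 0.1028]
contact_force: [1.0, 0.0, 2.6]
finger_force: 35.1
tool_pos: [0.5744, 0.2344, 0.1021]
contact_force: [-0.2, -1.1, 6.1]
finger_force: 35.4
t 8.55 pos [0.5744 0.2344 0.1021] F [-0.2186 -1.1095  6.1262] M [-0.1128  0.4891 -0.0136] open 0.158 turn(tool) [ 0.0014 -0.001   0.0027] shift now [-0.0001  0.0006 -0.0007] shift after turn [-0.0001  0.0006 -0.0007]
 yaw 0.05278317156267694 pitch 0.2413670964167299
```

```bash
python3 -m inch '-.9 0 .0002 -.001 0 0 0;-.9 0 -.0029 -.0007 0 0 0;-.9 0 -.0029 -.0007 0 0 0;-.9 0 -.0029 -.0007 0 0 0;-.9 0 0 0 0 0 0;-.9 0 0 0 0 0 0'|grep -E 'pos|force'
python3 -m inch '-.9 0 -.0029 -.0007 0 0 0;-.9 0 -.0029 -.0007 0 0 0;-.9 0 0 0 0 0 0;-.9 0 0 0 0 0 0'|grep -E 'pos|force'; python3 -c "
from h import *
go(tcp_for(-.012,0,.24),.05,.24)"
```

```text
tool_pos: [0.5648, 0.2341, 0.1026]
contact_force: [2.2, 0.3, 4.2]
finger_force: 35.1
tool_pos: [0.5586, 0.2336, 0.1024]
contact_force: [1.9, -0.0, 3.6]
finger_force: 35.1
t 9.38 pos [0.5586 0.2336 0.1024] F [ 1.941  -0.0225  3.6011] M [ 0.0334 -0.0392  0.0257] open 0.156 turn(tool) [-0.0003 -0.0006  0.0033] shift now [-0.0001 -0.0074 -0.0023] shift after turn [-0.0001 -0.0073 -0.0023]
 yaw 0.05334765872109294 pitch 0.23970012997552578
```

```bash
python3 -m inch '-.9 0 -.0019 -.0011 0 0 0;-.9 0 -.0019 -.0005 0 0 0;-.9 0 0 0 0 0 0;-.9 0 0 0 0 0 0'|grep -E 'pos|force'
python3 -m inch '-.9 0 -.001 -.0003 0 0 0;-.9 0 0 0 0 0 0;-.9 0 0 0 0 0 0'|grep -E 'pos|force'
python3 -m inch '-.9 0 -.001 -.0003 0 0 0;-.9 0 0 0 0 0 0;-.9 0 0 0 0 0 0'|grep -E 'pos|force'
```

```text
tool_pos: [0.5539, 0.233, 0.1026]
contact_force: [1.5, 0.5, 2.6]
finger_force: 35.1
tool_pos: [0.5535, 0.233, 0.1029]
contact_force: [1.5, 0.8, -0.0]
finger_force: 35.0
tool_pos: [0.5525, 0.233, 0.103]
contact_force: [1.1, 0.4, 0.2]
finger_force: 35.0
```

```bash
python3 -m inch '-.9 0 -.001 -.0002 0 0 0;-.9 0 0 0 0 0 0;-.9 0 0 0 0 0 0'|grep -E 'pos|force'
python3 -m inch '-.9 0 -.001 -.0002 0 0 0;-.9 0 0 0 0 0 0;-.9 0 0 0 0 0 0'|grep -E 'pos|force'
```

```text
tool_pos: [0.5516, 0.233, 0.103]
contact_force: [-0.1, -0.8, 0.7]
finger_force: 35.0
tool_pos: [0.5512, 0.233, 0.1032]
contact_force: [2.5, 0.0, -0.4]
finger_force: 35.0
```

```bash
python3 -m inch '-.9 0 -.001 -.0002 0 0 0;-.9 0 0 0 0 0 0;-.9 0 0 0 0 0 0'|grep -E 'pos|force'
```

```text
tool_pos: [0.551, 0.233, 0.1035]
contact_force: [5.3, -0.9, -0.2]
finger_force: 35.0
```

```bash
python3 -m inch '-.9 0 .0004 -.0002 0 0 0;-.9 0 .0004 .0016 .02 0 0;-.9 0 .0004 .0016 .02 0 0;-.9 0 .0004 .0016 .02 0 0;-.9 0 .0004 .0016 .02 0 0;-.9 0 .0004 .0016 .02 0 0;-.9 0 0 0 0 0 0;-.9 0 0 0 0 0 0;-.9 0 0 0 0 0 0' 55|grep -E 'pos|force';python3 -c "
from h import *
go(tcp_for(-.0115,0,.14),.05,.14)"
```

```text
tool_pos: [0.5541, 0.233, 0.096]
contact_force: [5.6, 0.3, -2.1]
finger_force: 55.0
t 11.72 pos [0.5541 0.233  0.096 ] F [ 5.6371  0.2545 -2.0701] M [-0.1105 -1.0497  0.0449] open 0.153 turn(tool) [ 0.0014 -0.0003  0.0031] shift now [0.0002 0.0007 0.0008] shift after turn [0.0002 0.0007 0.0008]
 yaw 0.05310165964089737 pitch 0.14136249426434894
```

```bash
python3 -m inch '-.9 0 .001 .0005 0 0 0;-.9 0 .0004 .0016 .02 0 0;-.9 0 .0004 .0016 .02 0 0;-.9 0 0 0 0 0 0;-.9 0 0 0 0 0 0;-.9 0 0 0 0 0 0'|grep -E 'pos|force';python3 -c "
from h import *
go(tcp_for(-.0115,0,.1),.05,.1)"
```

```text
tool_pos: [0.5553, 0.2332, 0.0924]
contact_force: [2.5, -0.1, -0.6]
finger_force: 55.0
t 12.22 pos [0.5553 0.2332 0.0924] F [ 2.4584 -0.095  -0.635 ] M [-0.1845 -0.4241  0.0375] open 0.155 turn(tool) [-0.0002  0.0003  0.0037] shift now [0.0001 0.0007 0.0003] shift after turn [0.0001 0.0007 0.0003]
 yaw 0.053690863267293144 pitch 0.09984855610002243
```

```bash
python3 -m inch '-.9 0 .0006 .0017 .02 0 0;-.9 0 0 0 0 0 0;-.9 0 0 0 0 0 0'|grep -E 'pos|force';
python3 -m inch '-.9 0 .0004 .0016 .02 0 0;-.9 0 0 0 0 0 0;-.9 0 0 0 0 0 0'|grep -E 'pos|force';python3 -c "
from h import *
go(tcp_for(-.0115,0,.06),.05,.06)"
```

```text
tool_pos: [0.5558, 0.2334, 0.0909]
contact_force: [-0.1, -1.3, 3.5]
finger_force: 55.0
tool_pos: [0.5564, 0.2335, 0.0894]
contact_force: [-1.1, -0.7, 4.9]
finger_force: 55.0
t 12.72 pos [0.5564 0.2335 0.0894] F [-1.0677 -0.6676  4.9271] M [-0.1962  0.0522  0.0494] open 0.153 turn(tool) [-0.0003 -0.0001  0.0036] shift now [-0.0002  0.0007  0.0004] shift after turn [-0.0002  0.0007  0.0004]
 yaw 0.053625491804173496 pitch 0.0596506697483432
```

```bash
python3 -m inch '-.9 0 .0003 .0013 .015 0 0;-.9 0 0 0 0 0 0;-.9 0 0 0 0 0 0'|grep -E 'pos|force';
python3 -m inch '-.9 0 .0003 .0013 .015 0 0;-.9 0 0 0 0 0 0;-.9 0 0 0 0 0 0'|grep -E 'pos|force';python3 -c "
from h import *
go(tcp_for(-.0115,0,.03),.05,.03)"
```

```text
tool_pos: [0.5567, 0.2335, 0.0877]
contact_force: [-1.2, 0.2, 2.4]
finger_force: 55.1
tool_pos: [0.5571, 0.2334, 0.0863]
contact_force: [-2.2, -0.1, 2.7]
finger_force: 55.1
t 13.22 pos [0.5571 0.2334 0.0863] F [-2.1534 -0.078   2.6561] M [-0.134   0.701   0.0119] open 0.149 turn(tool) [-0.0017  0.0001  0.0031] shift now [-0.      0.0007 -0.0003] shift after turn [-0.      0.0007 -0.0003]
 yaw 0.05311665062897966 pitch 0.02827896065659718
```

```bash
python3 -m inch '-.9 0 .0003 .001 .014 0 0;-.9 0 0 0 0 0 0;-.9 0 0 0 0 0 0'|grep -E 'pos|force';
python3 -m inch '-.9 0 .0003 .001 .014 0 0;-.9 0 0 0 0 0 0;-.9 0 0 0 0 0 0'|grep -E 'pos|force';python3 -c "
from h import *
go(tcp_for(-.0115,0,.0),.05,.0)
s,ds=snapshot('side')
cv2.imwrite('pics/c4.png',cv2.resize(s[190:290,230:330],(600,600))[:,:,::-1])"
```

```text
tool_pos: [0.5582, 0.2333, 0.0853]
contact_force: [-1.4, -0.2, 2.2]
finger_force: 55.1
tool_pos: [0.5586, 0.2334, 0.0849]
contact_force: [-2.8, -0.2, 4.6]
finger_force: 55.0
t 13.72 pos [0.5586 0.2334 0.0849] F [-2.8397 -0.177   4.5593] M [-0.1974  0.5037  0.0255] open 0.153 turn(tool) [0.0014 0.     0.0029] shift now [ 0.     -0.0001  0.0007] shift after turn [ 0.     -0.0001  0.0007]
 yaw 0.05294983513147892 pitch 0.0013860451253328784
```

View pics/c4.png

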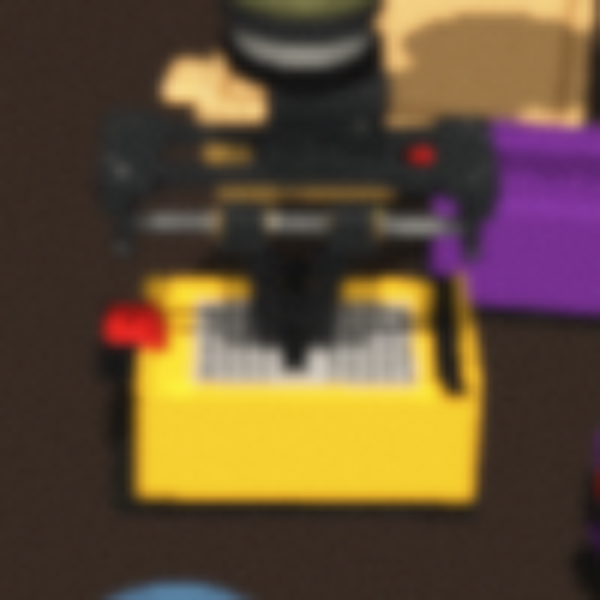

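The side crop shows the cover flat in the tub, with the red catch at about (252,244), its rest position. I'll add a small extra press, release and check.

```bash
python3 -m inch '-.9 0 .0001 .0012 .008 0 0;-.9 0 0 0 0 0 0;-.9 0 0 0 0 0 0'|grep -E 'pos|force'
python3 -m inch '-.9 0 -.0001 -.001 -.008 0 0;-.9 0 0 0 0 0 0;.1 0 0 0 0 0 0;.1 0 0 0 0 0 0;.1 0 0 0 0 0 0;.1 0 0 0 0 0 0;.1 0 0 0 0 0 0;.1 0 0 -.01 0 0 0;.1 0 0 -.02 0 0 0;.1 0 0 -.03 0 0 0;.1 0 0 -.04 0 0 0;.1 0 0 -.04 0 0 0;.1 0 0 -.04 0 0 0;.1 0 0 0 0 0 0;.1 0 0 0 0 0 0' 20|grep -E 'pos|force|open'
python3 -c "
from h import *
s,d=snapshot('side');np.savez('pics/side2.npz',p=s,d=d)
s0=np.load('pics/side0.npz')['p']
for q in(s0,s):
    H,S,V=cv2.split(cv2.cvtColor(q,cv2.COLOR_RGB2HSV));m=((H<8)|(H>172))&(S>150)&(V>80);m=m[230:260,240:270];a=np.argwhere(m);print('catch px',len(a),a.mean(0)[::-1]+[240,230])
X=cloud('side',d)
q=X[240:256,262:298].reshape(-1,3);q=q[(q[:,2]>.055)&(q[:,2]<.08)];A=np.c_[q[:,:2]-q[:,:2].mean(0),np.ones(len(q))];print('plate fit',len(q),np.linalg.lstsq(A,q[:,2],rcond=None)[0])
cv2.imwrite('pics/c5.png',cv2.resize(s[215:285,235:320],(765,595))[...,::-1])"
```

```text
tool_pos: [0.5588, 0.2335, 0.0848]
contact_force: [-5.9, -1.8, 12.9]
finger_force: 55.0
tool_pos: [0.5594, 0.2343, 0.2678]
contact_force: [0.6, -0.4, 0.2]
opening: 0.55
finger_force: 0.0
catch px 75 [251.2133 243.6133]
catch px 73 [251.2329 243.7397]
plate fit 527 [0.0014 0.0248 0.0677]
```

View pics/c5.png

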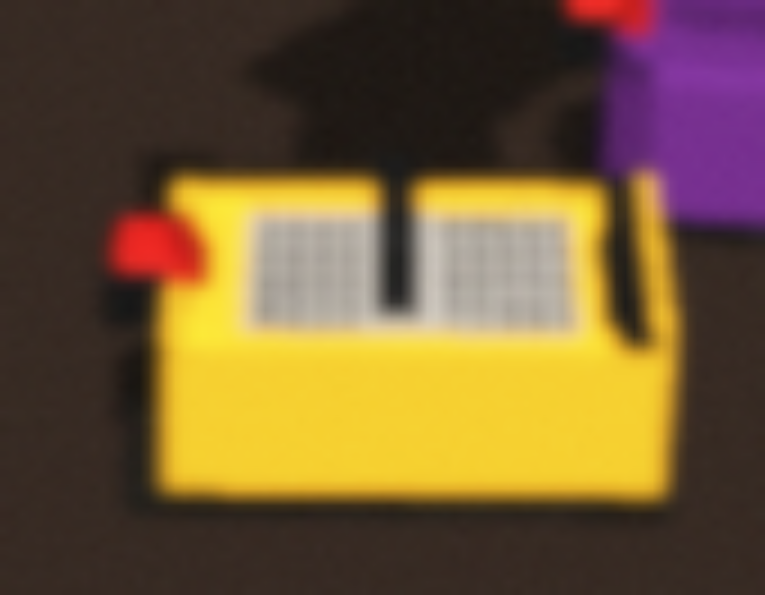

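The cover lies flat: its top is at 0.068 m, with a slope of about 0.001 along the tub. The red catch at (251,244) is back at its rest pixel, over the edge of the cover. The gripper is clear, so I'm handing in.

```bash
python3 -c "
from plant import *
print(r.finish_job())"
```

```text
the job is handed in; nothing more can be done
None
```

The cover is hooked in the slot and lies flat under the red catch, which is back at its rest position; the gripper is clear and the job is handed in (the hand-in gave no verdict).

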